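# Shut the interlocked hydraulic valve bank in the order it permits

## Task

Shut all three valves of the blue hydraulic valve bank: throw each lever from its red end over to its green end, fully home. The bank is interlocked and lets the levers go over in one order only, which changes from time to time and cannot be seen: feel which lever is free, never force a blocked one (it gives a little, then binds), and leave the other things on the bench alone.

Things in the scene. Friction and masses are not known exactly. Their poses are not given: they have to be found in the camera images.
- bank: hydraulic valve bank, fixed to the bench: blue block on a dark base plate 150 x 300 mm, top 78 mm above the bench; three identical levers in a row along its y axis, 85 mm apart, their pivots at x = 0, 70 mm above the bench. Origin: centre of the underside. x axis: from the red ends (open, robot's side) to the green ends (shut); y axis: from lever_right to lever_left; z up
- lever_left_knob (a point): centre of the black ball knob (diameter 30 mm) of the lever at the bank's +y end, 120 mm from the pivot on a steel stem 10 mm thick. The lever leans 0.45 rad to the red side when open and 0.45 rad to the green side when home: the knob goes from x = -52 to +52 mm of the bank, 178 mm above the bench at both ends, 190 mm half-way
- lever_mid_knob (a point): centre of the knob of the middle lever (y = 0 of the bank); built as lever_left
- lever_right_knob (a point): centre of the knob of the lever at the bank's -y end (to the robot's right); built as lever_left
- lever_left (a joint): angle of the left lever, rad: 0 open, grows towards green; it meets a rubber stop at about 0.86 and stands home at 0.86 to 0.95; it stays where it is left. A free lever moves with 2 to 4 N at the knob. A blocked one moves like a free one for 0.1 to 0.2 rad, then binds springily (about 0.2 rad in all at 8 N, 0.35 rad at most at 20 N). More than 25 N damages a lever
- lever_mid (a joint): angle of the middle lever, as lever_left. Which lever is first, second and third in the order is drawn anew each time; the first is free at the start, the next becomes free once the one before it is home (past about 0.8 rad)
- lever_right (a joint): angle of the right lever, as lever_left
- elbow: bystander: black hydraulic elbow fitting with yellow nuts, 63 x 82 x 44 mm, loose, to the right of the bank; origin at the centre of its underside
- hex_key: bystander: steel hex key, 22 x 84 x 7 mm, loose, front right
- bolt: bystander: short hex bolt, 16 x 38 x 19 mm, loose, front right
- bearing: bystander: ball bearing, 72 mm in diameter, 18 mm high, loose, behind the bank on the right
- pliers: bystander: tan-handled pliers, 200 mm long, 13 mm high, loose, behind the bank

How it is judged:
On the way, in this order (a step that is already met when the one before it is completed fails the run):
1. one lever (the first in the order) is home (value of joint any of lever_left, lever_mid, lever_right above 0.82 rad), for 0.1 s.
2. two levers are home ((value of joint each of lever_left, lever_mid above 0.82 rad or value of joint each of lever_left, lever_right above 0.82 rad or value of joint each of lever_mid, lever_right above 0.82 rad)), for 0.1 s.
3. all three levers are home (value of joint each of lever_left, lever_mid, lever_right above 0.82 rad), for 0.1 s.
At the end, for the whole second after the job is handed in: all three levers stand home on the green side against their stops (each past 0.82 rad; the stop is met at 0.86) and at rest (all of step 3 and velocity of joint each of lever_left, lever_mid, lever_right below 0.1 rad/s); the robot touches nothing.
It fails at once if a lever is forced: more than 25 N on it (contact force between any of the fingers, the arm and lever_left above 25 N or contact force between any of the fingers, the arm and lever_mid above 25 N or contact force between any of the fingers, the arm and lever_right above 25 N).
It fails at once if a bystander is shifted by more than 30 mm (distance of any of elbow, hex_key, bolt, bearing, pliers from where it was at the start of the episode above 0.03 m).
It also fails if it takes over 58 s, if anything falls off the work surface, if the arm or the gripper's body presses on something with over 40 N, if the wrist force passes 120 N, or if a joint passes its speed limit or range.

## Robot

A 6-joint arm with a two-finger parallel gripper is mounted at the origin on a cart in front of the work surface, level with it; the furniture and walls round the work are solid. World frame = base frame: x ahead of the robot, y to its left, z up, the work surface at z = 0. Lengths are in m, angles in rad, forces in N, time in s.
With the tool pointing down it reaches from about 0.325 to 0.775 m from the base axis. Payload 5.5 kg.
Tool frame: the origin (TCP) lies midway between the tips of the shut fingers; the grasp point (between the pads) lies 19 mm behind it; z points along the fingers, y is the direction in which the jaws open and shut (so a half turn about z gives the same grasp; the last joint's range is limited). The gripper opens to 88 mm and grips with 3 to 60 N. Pads are 20 mm wide; open, the fingers measure 115 mm over their backs; the gripper's body (75 mm by 178 mm) begins 61 mm behind the grasp point.
Start: joints at [-1.361, 0.091, 1.231, -0, 1.82, -0.057], TCP at [0.158, -0.579, 0.223] pointing down, gripper open.
Joint ranges: [-2.87, 2.87], [-0.86, 2.18], [0.17, 2.46], [-1.51, 4.65], [0.06, 2.69], [-2.65, 2.65]. Speed limits (rad/s): [2.57, 2.57, 3.01, 3.14, 3.14, 3.14].

## Interface

Orientations are given as a unit quaternion [x, y, z, w].
In Python, from workcell import bot, viewer, spotter gives the robot as it stands.
- The arm moves only by the tool apply_moves, never from a script. Its argument "targets" is one flat list of numbers, 7 for each row, row after row: the shift along the tool's x, y, z in cm, then the turn, a rotation vector about the tool's x, y, z in degrees, then the opening, from 0 (shut) to 1 (fully open). A call has 1 to 20 rows; each row shifts and turns the pose as measured when the row begins, along the tool's axes as they then stand; what a row does not reach is not made up. A row lasts 1/10 s, in which the tool goes at most 50 mm and 8.59 degrees, less where a joint would pass 70% of its speed; a pose out of reach is approached as far as the arm can. A call with a gripper value outside its range is refused whole. The fingers move at their own pace and stop on an object; the grip force is fixed at half the most. Time passes only in rows, so rows that do not move let the fingers close. It gives the time, the measured TCP pose, the force and the opening at its end, in the units of the state.
- bot.sense(): the state, without advancing time (a new reading comes with each control period).
- viewer.grab_frame(name): name is "side" or "top" or "wrist"; returns a dict with "image" (384x512x3 uint8, red, green, blue), "z_map" (384x512 float32, m along the optical axis (not along the pixel's ray), 0 where there is no reading), "fovy" (degrees; the focal length in pixels is half the picture's height over the tangent of half this angle, whatever the lens; pixels are square), "cx", "cy" (the principal point, pixels), "dist_coeffs" ([k1, k2, p1, p2, k3] as OpenCV has them; the pictures are not rectified), "origin" and "attitude" of the camera in the world. Camera axes: x right, y down, z forward; pixel columns grow to the right and rows downward; lengths in m; the calibration is good to about 2 mm. A picture is of the moment at which its call begins.
- bot.job_done(): hands the job in, once; it reports no verdict.
Trained networks look in a picture, given as the dict that the camera call returned (one of the last four; its "shot" number tells which), for a name from the list of things; names that differ only in an ending like _2 or _b are one class to them, and where a whole thing is asked for, a point or a joint stands for the part that bears it (a point fixed in the world has none). Each returns a list of dicts, best first, with "p" (0 to 1); they miss things now and then, are a little off and sometimes report something else, mostly with a low value. They report only what shows in the picture. A call takes as long as a camera call.
- spotter.look_for(picture, label): "location" ([x, y, z] in m, in the coordinates of the camera as it stood for that picture, good to about 4 mm: the middle of the surface that is visible of it).
- spotter.cut_out(picture, label): "pixels" (384x512 bool, what is visible of it).
- spotter.mark_of(picture, label): "location" ([x, y, z] in m, in the coordinates of the camera as it stood for that picture, good to about 4 mm: a listed point, or the origin of a listed thing).
The state is a dict: "time_s": time; "joint_pos": joint angles; "qvel": joint speeds; "tau": joint torques, N m; "ee_pos": TCP position; "eef_rot": TCP orientation; "force": force on the tool from outside, world axes, zero at the start; "moment": the same for the moment, N m; "gripper_width": finger opening in m.
Only numpy, scipy, OpenCV 4.12 (cv2) and the standard library are available. Lean on these libraries where they do the work, as an engineer would, in place of code of your own. Each camera call takes 0.05 s, during which the arm holds its last target.

## Working session

There is one attempt and no reset: what is moved stays moved. The work goes in short steps, Python scripts to look and compute and a tool call to move; the robot and the scene stay as the last step left them, time stands still between calls to the robot, and variables do not carry over. Pictures are saved under pics/ and viewed, and the job is handed in when it is done.

Besides the shell and the picture viewer there is one more tool, called after "Call:" as a command line: name --argument value ..., lists and objects as JSON in quotes. apply_moves: Moves the arm, as the interface text tells. Its arguments: {"type":"object","properties":{"targets":{"type":"array","items":{"type":"number"}}},"required":["targets"]}

```bash
mkdir -p pics
cat > h.py <<'E'
import numpy as np,cv2
from scipy.spatial.transform import Rotation as R
from workcell import bot,viewer,spotter
def att(a):
    a=np.array(a)
    return a if a.shape==(3,3) else R.from_quat(a).as_matrix()
def w(f,p): return np.array(f["origin"])+att(f["attitude"])@np.array(p)
def save(f,n): cv2.imwrite("pics/"+n+".png",f["image"][:,:,::-1])
E
python3 - <<'E'
from h import *
for c in ("top","side"):
    f=viewer.grab_frame(c);save(f,c+"0");print(c,f["origin"],f["attitude"],f["fovy"],f["cx"],f["cy"],f["dist_coeffs"])
    for l in ("bank","lever_left_knob","lever_mid_knob","lever_right_knob","elbow","bearing","pliers","bolt","hex_key"):
        print(l,[(round(d["p"],2),w(f,d["location"]).round(3)) for d in spotter.mark_of(f,l)[:3]])
s=bot.sense();print(s)
E
```

```text
top [0.31185856 0.05130465 1.34107558] [-0.69954441  0.70692708 -0.07450659  0.0730786 ] 46.0958872459165 257.5230701993222 183.87108354484158 [-0.08933857  0.          0.          0.          0.        ]
bank [(0.78, array([ 0.548,  0.147, -0.   ]))]
lever_left_knob [(0.63, array([0.511, 0.24 , 0.174]))]
lever_mid_knob [(0.66, array([0.499, 0.155, 0.176]))]
lever_right_knob [(0.63, array([0.482, 0.074, 0.18 ]))]
elbow [(0.69, array([ 0.472, -0.224, -0.004]))]
bearing [(0.89, array([ 0.749,  0.026, -0.005])), (0.58, array([0.483, 0.071, 0.18 ])), (0.25, array([ 0.755,  0.232, -0.002]))]
pliers [(0.88, array([ 0.758,  0.233, -0.001]))]
bolt [(0.53, array([ 0.39 , -0.107, -0.002]))]
hex_key [(0.52, array([ 0.386, -0.228, -0.   ]))]
side [ 0.45197438 -0.75755113  0.82758819] [ 0.90934644 -0.05819038  0.02792263 -0.41100275] 47.400780385264845 257.278296301368 195.36101284565396 [-0.0842696  0.         0.         0.         0.       ]
bank [(0.95, array([0.543, 0.147, 0.001]))]
lever_left_knob [(0.72, array([0.744, 0.029, 0.001])), (0.69, array([0.512, 0.241, 0.177]))]
lever_mid_knob [(0
[... 329 characters left out ...]
))]
{'time_s': 1.0, 'joint_pos': array([-1.36069122e+00,  9.11095528e-02,  1.23072810e+00,  2.60582452e-05,
        1.81978962e+00, -5.67162840e-02]), 'qvel': array([ 4.77709780e-05, -6.71572809e-04,  1.16057414e-04, -1.32554914e-03,
       -2.25049832e-03, -1.86739616e-04]), 'tau': array([-7.04027752e-05, -4.46207964e+01, -4.06514955e+01,  6.97263633e-02,
        1.94994221e-02, -9.41408530e-06]), 'ee_pos': array([ 0.15819942, -0.57877865,  0.22260961]), 'eef_rot': array([ 9.91113557e-01,  1.33018481e-01,  1.12642046e-05, -1.82236242e-05]), 'force': array([ 0.00148862, -0.57966397,  0.00545641]), 'moment': array([-0.00672264,  0.03143215, -0.01760932]), 'gripper_width': 0.08767686630937367}
```

View pics/top0.png

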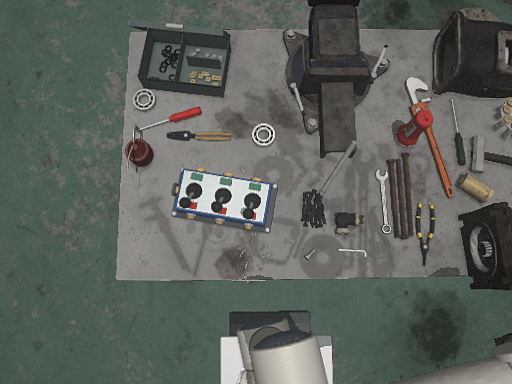

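View pics/side0.png

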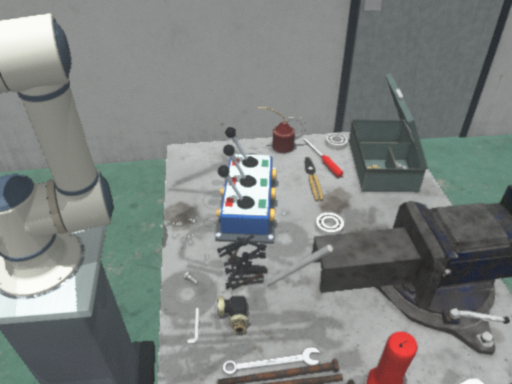

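The top view shows the bank at about pixel (225,198), with its three knobs at (186,203), (217,206) and (248,212) leaning to the red side. The side view agrees. The networks' bank pose is about (0.545, 0.147), yaw about -10°. I'll turn the tool to line up with the bank, shut the gripper and approach.

Call:
apply_moves --targets '[0,0,0,0,0,8.5,0,0,0,0,0,0,8.5,0,0,0,0,0,0,8.5,0,4,-4,0,0,0,0,0,4,-4,0,0,0,0,0,4,-4,0,0,0,0,0,4,-4,0,0,0,0,0,0,-5,0,0,0,0,0,0,-5,0,0,0,0,0,0,-5,0,0,0,0,0,0,-5,0,0,0,0,0,0,-5,0,0,0,0,0,0,-5,0,0,0,0,0,0,-5,0,0,0,0,0,0,-5,0,0,0,0,0]'

```text
time_s: 2.5
ee_pos: [0.4074, -0.0744, 0.2197]
eef_rot: [0.995, -0.102, 0.0, -0.001]
force: [-0.4, -0.6, 0.3]
gripper_width: 0.0005
```

```bash
cat >> h.py <<'E'
def bf():
    s=bot.sense();O=np.array([0.545,0.147]);c,sn=np.cos(-0.178),np.sin(-0.178)
    d=np.array(s["ee_pos"][:2])-O
    m=R.from_quat(s["eef_rot"]).as_matrix()
    F=s["force"]
    print("t",round(s["time_s"],2),"bank x,y mm",(1000*np.array([c*d[0]+sn*d[1],-sn*d[0]+c*d[1]])).round(1),"z",round(s["ee_pos"][2],4),"psi",np.arctan2(m[1,0],m[0,0]).round(4),"tz",m[:,2].round(3),"Fbank",np.round([c*F[0]+sn*F[1],-sn*F[0]+c*F[1],F[2]],2),"q",np.round(s["joint_pos"],2),"grip",round(s["gripper_width"],4))
E
python3 -c "
from h import *
bf()"
```

```text
t 2.5 bank x,y mm [ -96.2 -242.2] z 0.2197 psi -0.2047 tz [ 0.001  0.003 -1.   ] Fbank [-0.26 -0.63  0.31] q [-0.27 -0.41  1.69  0.    1.87  1.51] grip 0.0005
```

Call:
apply_moves --targets '[0,-4,0,0,0,-1.5,0,0,-4,0,0,0,0,0,0,-4,0,0,0,0,0,0,-3.5,0,0,0,0,0,0,0,0,0,0,0,0]'

```text
time_s: 3.0
ee_pos: [0.4355, 0.0898, 0.2214]
eef_rot: [0.996, -0.085, 0.002, -0.002]
force: [0.2, -0.5, -1.5]
gripper_width: 0.0006
```

```bash
python3 -c "
from h import *
bf()
for c in ('top','side'):
    f=viewer.grab_frame(c);save(f,c+'1')
    for l in ('bank','lever_left_knob','lever_mid_knob','lever_right_knob'):
        print(l,[(round(d['p'],2),w(f,d['location']).round(3)) for d in spotter.mark_of(f,l)[:3]])
f=viewer.grab_frame('wrist');save(f,'wrist1')
"
```

```text
t 3.0 bank x,y mm [-97.6 -75.7] z 0.2214 psi -0.1698 tz [ 0.005  0.005 -1.   ] Fbank [ 0.27 -0.46 -1.51] q [ 0.12 -0.33  1.62  0.    1.85  1.87] grip 0.0006
bank []
lever_left_knob [(0.68, array([0.513, 0.241, 0.178]))]
lever_mid_knob []
lever_right_knob []
bank [(0.71, array([ 0.546,  0.15 , -0.001]))]
lever_left_knob [(0.62, array([0.513, 0.242, 0.177]))]
lever_mid_knob [(0.77, array([0.494, 0.156, 0.179])), (0.39, array([ 0.384, -0.231,  0.003]))]
lever_right_knob [(0.52, array([0.48 , 0.071, 0.18 ]))]
```

Call:
apply_moves --targets '[0,0.9,2,0,0,0,0,0,0,2,0,0,0,0,0,0,1.6,0,0,0,0,0,0,0,0,0,0,0,1,0,0,0,0,0,0,0.5,0,0,0,0,0,0,0,0,0,0,0,0,0]'

```text
time_s: 4.25
ee_pos: [0.4515, 0.0729, 0.1664]
eef_rot: [0.996, -0.089, 0.005, -0.002]
force: [0.1, -0.1, -0.4]
gripper_width: -0.0001
```

```bash
python3 -c "
from h import *
bf()
f=viewer.grab_frame('side');save(f,'side2')
"
```

```text
t 4.25 bank x,y mm [-78.9 -89.5] z 0.1664 psi -0.1782 tz [ 0.01   0.003 -1.   ] Fbank [ 0.16 -0.1  -0.38] q [ 0.08 -0.31  1.7   0.    1.74  1.83] grip -0.0001
```

View pics/side2.png

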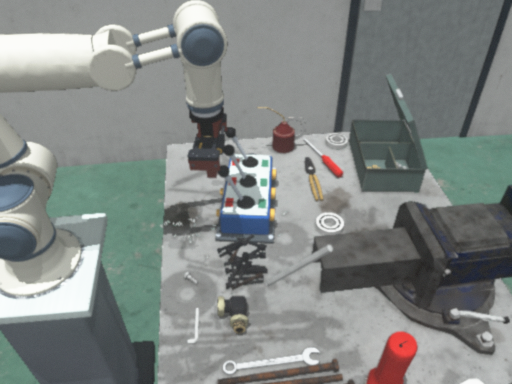

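Call:
apply_moves --targets '[0.5,-0.4,0,0,0,0,0,0.5,0,0,0,0,0,0,0.5,0,0,0,0,0,0,0.5,0,0,0,0,0,0,0,0,0,0,0,0,0]'

```text
time_s: 4.8
ee_pos: [0.4727, 0.0742, 0.169]
eef_rot: [0.996, -0.088, 0.004, -0.003]
force: [-1.6, 0.5, -0.1]
gripper_width: 0.0
```

```bash
python3 -c "
from h import *
bf()"
```

```text
t 4.8 bank x,y mm [-58.3 -84.4] z 0.169 psi -0.1768 tz [ 0.009  0.005 -1.   ] Fbank [-1.68  0.24 -0.08] q [ 0.08 -0.25  1.65  0.    1.73  1.83] grip 0.0
```

Call:
apply_moves --targets '[0.5,0,0,0,0,0,0,0.5,0,0,0,0,0,0,0,0,0,0,0,0,0]'

```text
time_s: 5.1
ee_pos: [0.4802, 0.073, 0.1701]
eef_rot: [0.996, -0.088, 0.001, -0.003]
force: [-7.4, 1.3, 0.8]
gripper_width: 0.0005
```

```bash
python3 -c "
from h import *
bf()"
```

```text
t 5.1 bank x,y mm [-50.7 -84.3] z 0.1701 psi -0.1758 tz [ 0.002  0.006 -1.   ] Fbank [-7.48  0.01  0.75] q [ 0.08 -0.23  1.63  0.01  1.74  1.82] grip 0.0005
```

The right lever moved about 24 mm, then reached 7.5 N, so it's blocked. I'll back off and try the middle lever.

Call:
apply_moves --targets '[-2,0,0,0,0,0,0,-2.3,0,0,0,0,0,0,0,-3,0.2,0,0,0,0,0,-3,0.2,0,0,0,0,0,-2.4,0,0,0,0,0,0,0,0,0,0,0,0]'

```text
time_s: 5.7
ee_pos: [0.4553, 0.164, 0.1644]
eef_rot: [0.996, -0.09, 0.004, -0.003]
force: [-0.2, -0.4, 0.1]
gripper_width: 0.0003
```

```bash
python3 -c "
from h import *
bf()"
```

```text
t 5.7 bank x,y mm [-91.3   0.9] z 0.1644 psi -0.1807 tz [ 0.008  0.004 -1.   ] Fbank [-0.11 -0.41  0.07] q [ 0.27 -0.24  1.65  0.    1.72  2.03] grip 0.0003
```

Call:
apply_moves --targets '[1,0,0,0,0,0,0,1,0,0,0,0,0,0,0.5,0,0,0,0,0,0,0.5,0,0,0,0,0,0,0.5,0,0,0,0,0,0,0,0,0,0,0,0,0]'

```text
time_s: 6.3
ee_pos: [0.4927, 0.1544, 0.1654]
eef_rot: [0.996, -0.091, 0.003, -0.003]
force: [-1.5, 2.2, 0.6]
gripper_width: 0.0003
```

```bash
python3 -c "
from h import *
bf()"
```

```text
t 6.3 bank x,y mm [-52.8  -2. ] z 0.1654 psi -0.183 tz [ 0.006  0.006 -1.   ] Fbank [-1.85  1.87  0.61] q [ 0.24 -0.15  1.56  0.    1.72  1.99] grip 0.0003
```

Call:
apply_moves --targets '[0.5,0,0,0,0,0,0,0.4,0,0,0,0,0,0,0,0,0,0,0,0,0]'

```text
time_s: 6.6
ee_pos: [0.5024, 0.1518, 0.1656]
eef_rot: [0.996, -0.092, 0.003, -0.003]
force: [-1.3, 0.7, 1.1]
gripper_width: 0.0006
```

```bash
python3 -c "
from h import *
bf()"
```

```text
t 6.6 bank x,y mm [-42.8  -2.8] z 0.1656 psi -0.1841 tz [ 0.006  0.005 -1.   ] Fbank [-1.38  0.48  1.1 ] q [ 0.23 -0.12  1.54  0.    1.71  1.98] grip 0.0006
```

The middle lever has moved about 32 mm at roughly 1.5 N, so it's free. I'll keep going.

Call:
apply_moves --targets '[1,-0.1,0,0,0,0,0,1,-0.1,0,0,0,0,0,1,-0.1,0,0,0,0,0,1,-0.1,0,0,0,0,0,0,0,0,0,0,0,0]'

```text
time_s: 7.1
ee_pos: [0.5456, 0.1469, 0.1649]
eef_rot: [0.996, -0.092, 0.003, -0.002]
force: [0.1, -0.1, -0.6]
gripper_width: 0.0
```

```bash
python3 -c "
from h import *
bf()"
```

```text
t 7.1 bank x,y mm [0.6 0. ] z 0.1649 psi -0.1851 tz [ 0.006  0.003 -1.   ] Fbank [ 0.08 -0.11 -0.62] q [ 0.2  -0.01  1.44  0.    1.71  1.96] grip 0.0
```

Call:
apply_moves --targets '[0.8,0,0,0,0,0,0,0.7,0,0,0,0,0,0,0.5,0,0,0,0,0,0,0,0,0,0,0,0,0]'

```text
time_s: 7.5
ee_pos: [0.5661, 0.1432, 0.1622]
eef_rot: [0.996, -0.092, 0.0, -0.001]
force: [-1.1, -0.8, -0.2]
gripper_width: 0.0005
```

```bash
python3 -c "
from h import *
bf()
f=viewer.grab_frame('side');save(f,'side3')
for l in ('lever_left_knob','lever_mid_knob','lever_right_knob'):
        print(l,[(round(d['p'],2),w(f,d['location']).round(3)) for d in spotter.mark_of(f,l)[:3]])
i=f['image'][80:280,150:320];cv2.imwrite('pics/side3c.png',cv2.resize(i,None,fx=3,fy=3)[:,:,::-1])
"
```

```text
t 7.5 bank x,y mm [21.4 -0. ] z 0.1622 psi -0.1847 tz [ 0.001  0.003 -1.   ] Fbank [-1.   -0.96 -0.2 ] q [0.19 0.04 1.39 0.   1.71 1.94] grip 0.0005
lever_left_knob [(0.7, array([0.508, 0.244, 0.176]))]
lever_mid_knob [(0.66, array([0.591, 0.137, 0.181]))]
lever_right_knob [(0.48, array([0.497, 0.069, 0.187]))]
```

View pics/side3c.png

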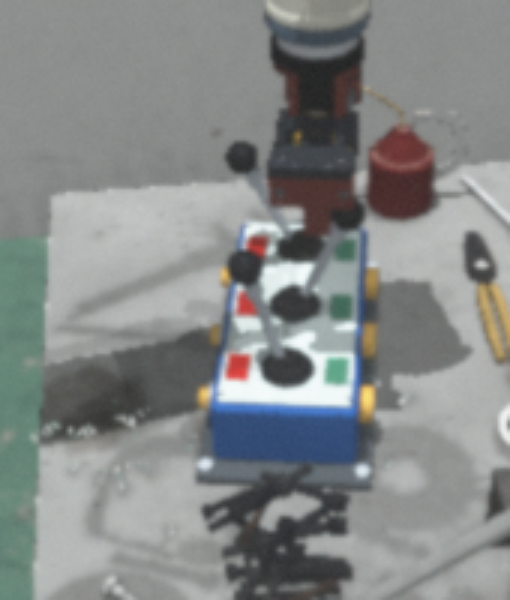

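In the crop the middle knob, at (345,215), is on the green side. The left knob (240,155) and right knob (243,265) are still on the red side. I'll press the middle one onto its stop.

Call:
apply_moves --targets '[0.4,0,0,0,0,0,0,0.3,0,0,0,0,0,0,0,0,0,0,0,0,0]'

```text
time_s: 8.0
ee_pos: [0.5688, 0.1429, 0.1629]
eef_rot: [0.996, -0.091, -0.004, -0.002]
force: [-3.4, -0.7, 2.4]
gripper_width: 0.0004
```

```bash
python3 -c "
from h import *
bf()"
```

```text
t 8.0 bank x,y mm [24.2  0.2] z 0.1629 psi -0.1826 tz [-0.007  0.004 -1.   ] Fbank [-3.19 -1.3   2.36] q [0.19 0.06 1.37 0.01 1.72 1.94] grip 0.0004
```

Call:
apply_moves --targets '[0.4,0,0,0,0,0,0,0.3,0,0,0,0,0,0]'

```text
time_s: 8.2
ee_pos: [0.5703, 0.1426, 0.1626]
eef_rot: [0.996, -0.09, -0.011, -0.001]
force: [-15.0, 1.5, 4.7]
gripper_width: 0.0006
```

```bash
python3 -c "
from h import *
bf()"
```

```text
t 8.2 bank x,y mm [25.7  0.1] z 0.1626 psi -0.1804 tz [-0.021  0.004 -1.   ] Fbank [-15.02  -1.21   4.69] q [0.18 0.07 1.36 0.01 1.73 1.93] grip 0.0006
```

The middle lever is on its stop at 15 N. I'll back off and move to the left lever.

Call:
apply_moves --targets '[-1,0,0,0,0,0,0,-3,0,0,0,0,0,0,-4,0,0,0,0,0,0,-4,0,0,0,0,0,0,0,0,0,0,0,0,0]'

```text
time_s: 8.7
ee_pos: [0.4497, 0.1645, 0.1656]
eef_rot: [0.996, -0.091, -0.008, -0.002]
force: [1.2, -0.6, 0.4]
gripper_width: 0.0003
```

```bash
python3 -c "
from h import *
bf()
f=viewer.grab_frame('side');save(f,'side4')
for l in ('lever_left_knob','lever_mid_knob','lever_right_knob'):
        print(l,[(round(d['p'],2),w(f,d['location']).round(3)) for d in spotter.mark_of(f,l)[:3]])
"
```

```text
t 8.7 bank x,y mm [-96.9   0.4] z 0.1656 psi -0.1817 tz [-0.015  0.005 -1.   ] Fbank [ 1.32 -0.37  0.35] q [ 0.27 -0.23  1.64  0.01  1.75  2.03] grip 0.0003
lever_left_knob [(0.48, array([0.51 , 0.244, 0.178]))]
lever_mid_knob [(0.52, array([0.592, 0.139, 0.178]))]
lever_right_knob [(0.68, array([0.499, 0.07 , 0.186]))]
```

Call:
apply_moves --targets '[0,-3,0,0,0.8,0,0,0,-3,0,0,0,0,0,0,-2.4,0,0,0,0,0,1,0,0,0,0,0,0,1,0,0,0,0,0,0,0,0,0,0,0,0,0]'

```text
time_s: 9.5
ee_pos: [0.496, 0.243, 0.1648]
eef_rot: [0.996, -0.095, -0.001, -0.0]
force: [-0.8, 0.6, 0.9]
gripper_width: 0.0004
```

```bash
python3 -c "
from h import *
bf()"
```

```text
t 9.5 bank x,y mm [-65.2  85.8] z 0.1648 psi -0.1896 tz [-0.001  0.001 -1.   ] Fbank [-0.92  0.42  0.94] q [ 0.39 -0.04  1.47  0.    1.72  2.15] grip 0.0004
```

Call:
apply_moves --targets '[0.5,0,0,0,0,0,0,0.5,0,0,0,0,0,0,0,0,0,0,0,0,0]'

```text
time_s: 9.8
ee_pos: [0.5049, 0.2405, 0.166]
eef_rot: [0.995, -0.095, -0.003, -0.002]
force: [-4.5, 3.8, -0.9]
gripper_width: 0.0004
```

```bash
python3 -c "
from h import *
bf()"
```

```text
t 9.8 bank x,y mm [-56.  85.] z 0.166 psi -0.1903 tz [-0.007  0.004 -1.   ] Fbank [-5.08  2.96 -0.9 ] q [ 0.38 -0.02  1.44  0.01  1.72  2.14] grip 0.0004
```

Call:
apply_moves --targets '[0.4,0,0,0,0,0.4,0,0.4,0,0,0,0,0,0,0,0,0,0,0,0,0]'

```text
time_s: 10.1
ee_pos: [0.5069, 0.2403, 0.167]
eef_rot: [0.995, -0.097, -0.011, -0.004]
force: [-6.8, 3.4, -1.9]
gripper_width: 0.0002
```

```bash
python3 -c "
from h import *
bf()"
```

```text
t 10.1 bank x,y mm [-54.1  85.1] z 0.167 psi -0.1943 tz [-0.021  0.01  -1.   ] Fbank [-7.3   2.1  -1.92] q [ 0.37 -0.    1.43  0.02  1.73  2.14] grip 0.0002
```

The left lever reaches 7.3 N after about 23 mm, so it's still blocked and the right lever is second. I'll move there.

Call:
apply_moves --targets '[-2,0,0,0,0,0,0,-2.5,0,0,-0.6,1.2,-0.9,0,0,4,0,0,0,0,0,0,4,0,0,0,0,0,0,4,0,0,0,0,0,0,4,0,0,0,0,0,0,0,0,0,0,0,0]'

```text
time_s: 10.8
ee_pos: [0.4341, 0.0818, 0.1674]
eef_rot: [0.996, -0.091, 0.003, 0.005]
force: [-0.2, 1.2, 0.1]
gripper_width: 0.0003
```

```bash
python3 -c "
from h import *
bf()"
```

```text
t 10.8 bank x,y mm [-97.6 -83.8] z 0.1674 psi -0.1816 tz [ 0.004 -0.01  -1.   ] Fbank [-0.38  1.15  0.1 ] q [ 0.12 -0.35  1.73 -0.01  1.76  1.87] grip 0.0003
```

Call:
apply_moves --targets '[1.5,0.1,0.3,0.5,0,0,0,1.5,0,0,0,0,0,0,1,0,0,0,0,0,0,0.5,0,0,0,0,0,0,0.4,0,0,0,0,0,0,0,0,0,0,0,0,0]'

```text
time_s: 11.4
ee_pos: [0.4844, 0.0686, 0.1659]
eef_rot: [0.996, -0.094, 0.004, 0.001]
force: [-0.8, -0.8, 0.1]
gripper_width: 0.0004
```

```bash
python3 -c "
from h import *
bf()"
```

```text
t 11.4 bank x,y mm [-45.7 -87.9] z 0.1659 psi -0.1884 tz [ 0.008 -0.002 -1.   ] Fbank [-0.6  -0.95  0.12] q [ 0.07 -0.22  1.63 -0.    1.72  1.83] grip 0.0004
```

Call:
apply_moves --targets '[0.5,0,0,0,0,0,0,0.4,0,0,0,0,0,0,0,0,0,0,0,0,0]'

```text
time_s: 11.7
ee_pos: [0.4935, 0.0675, 0.1662]
eef_rot: [0.996, -0.093, 0.004, 0.001]
force: [-0.4, -0.7, -0.4]
gripper_width: 0.0003
```

```bash
python3 -c "
from h import *
bf()"
```

```text
t 11.7 bank x,y mm [-36.6 -87.4] z 0.1662 psi -0.1872 tz [ 0.008 -0.002 -1.   ] Fbank [-0.24 -0.78 -0.43] q [ 0.07 -0.2   1.61 -0.    1.72  1.83] grip 0.0003
```

Call:
apply_moves --targets '[1,-0.2,0,0,0,0,0,1,-0.1,0,0,0,-0.5,0,1,0,0,0,0,0,0,1,0,0,0,0,0,0,0.8,0,0,0,0,0,0,0.5,0,0,0,0,0,0,0,0,0,0,0,0,0]'

```text
time_s: 12.4
ee_pos: [0.5499, 0.06, 0.1635]
eef_rot: [0.996, -0.089, 0.002, 0.001]
force: [-2.1, 1.3, 1.0]
gripper_width: 0.0003
```

```bash
python3 -c "
from h import *
bf()"
```

```text
t 12.4 bank x,y mm [ 20.2 -84.7] z 0.1635 psi -0.1779 tz [ 0.003 -0.003 -1.   ] Fbank [-2.25  0.88  0.99] q [ 0.05 -0.04  1.47 -0.    1.71  1.8 ] grip 0.0003
```

Call:
apply_moves --targets '[0.4,0,0,0,0,0,0,0.3,0,0,0,0,0,0,0.3,0,0,0,0,0,0]'

```text
time_s: 12.7
ee_pos: [0.5549, 0.0591, 0.1626]
eef_rot: [0.996, -0.088, -0.005, 0.001]
force: [-16.5, 2.2, 3.5]
gripper_width: 0.0004
```

```bash
python3 -c "
from h import *
bf()"
```

```text
t 12.7 bank x,y mm [ 25.3 -84.7] z 0.1626 psi -0.1767 tz [-0.011 -0.001 -1.   ] Fbank [-16.59  -0.78   3.53] q [ 0.05 -0.02  1.45 -0.    1.72  1.79] grip 0.0004
```

The right lever is on its stop at 16.6 N. I'll back off and return to the left.

Call:
apply_moves --targets '[-1,0,0,0,0,0,0,-3,0,0,0,0.6,0,0,-4,0,0,0,0,0,0,-4,0,0,0,0,0,0,0,-4,0,0,0,0,0,0,-4,0,0,0,0,0,0,-4,0,0,0,0,0,0,-4,0,0,0,0,0,0,0,0,0,0,0,0]'

```text
time_s: 13.6
ee_pos: [0.4639, 0.243, 0.1689]
eef_rot: [0.996, -0.09, 0.013, -0.002]
force: [-0.1, -0.6, 0.0]
gripper_width: 0.0004
```

```bash
python3 -c "
from h import *
bf()
f=viewer.grab_frame('side');save(f,'side5')
for l in ('lever_left_knob','lever_mid_knob','lever_right_knob'):
        print(l,[(round(d['p'],2),w(f,d['location']).round(3)) for d in spotter.mark_of(f,l)[:3]])
"
```

```text
t 13.6 bank x,y mm [-96.8  80.1] z 0.1689 psi -0.1812 tz [ 0.026  0.003 -1.   ] Fbank [-0.03 -0.6   0.  ] q [ 0.42 -0.14  1.56 -0.01  1.7   2.17] grip 0.0004
lever_left_knob [(0.65, array([0.523, 0.241, 0.184]))]
lever_mid_knob [(0.68, array([0.747, 0.232, 0.003])), (0.47, array([0.591, 0.144, 0.18 ]))]
lever_right_knob [(0.6, array([0.578, 0.053, 0.184]))]
```

Call:
apply_moves --targets '[1.5,-0.4,0.3,0,-1.4,0,0,1.5,0,0,0,0,0,0,1,0,0,0,0,0,0,0.5,0,0,0,0,0,0,0.4,0,0,0,0,0,0,0,0,0,0,0,0,0]'

```text
time_s: 14.4
ee_pos: [0.5151, 0.2283, 0.1693]
eef_rot: [0.995, -0.096, 0.002, -0.003]
force: [-1.6, -0.2, 0.3]
gripper_width: 0.0005
```

```bash
python3 -c "
from h import *
bf()"
```

```text
t 14.4 bank x,y mm [-43.8  74.8] z 0.1693 psi -0.1916 tz [ 0.004  0.006 -1.   ] Fbank [-1.52 -0.44  0.32] q [ 0.35 -0.02  1.44  0.    1.72  2.12] grip 0.0005
```

Call:
apply_moves --targets '[0.5,0,0,0,0,0,0,0.4,0,0,0,0,0,0,0,0,0,0,0,0,0]'

```text
time_s: 14.7
ee_pos: [0.5242, 0.2264, 0.1696]
eef_rot: [0.995, -0.095, 0.002, -0.003]
force: [-1.0, -0.5, 1.0]
gripper_width: 0.0006
```

```bash
python3 -c "
from h import *
bf()"
```

```text
t 14.7 bank x,y mm [-34.6  74.5] z 0.1696 psi -0.1912 tz [ 0.004  0.006 -1.   ] Fbank [-0.87 -0.72  1.  ] q [0.35 0.   1.42 0.   1.72 2.11] grip 0.0006
```

The left lever is free, but the finger has drifted to y = 74.5. I'll back off slightly and re-centre.

Call:
apply_moves --targets '[-0.6,0,0,0,0,-0.7,0,0,-1.1,0.3,0,0,0,0,0,0,0,0,0,0,0]'

```text
time_s: 15.0
ee_pos: [0.5205, 0.2391, 0.1659]
eef_rot: [0.996, -0.089, 0.002, -0.003]
force: [-1.1, -0.4, -0.8]
gripper_width: 0.0008
```

```bash
python3 -c "
from h import *
bf()"
```

```text
t 15.0 bank x,y mm [-40.4  86.3] z 0.1659 psi -0.1786 tz [ 0.005  0.006 -1.   ] Fbank [-0.97 -0.6  -0.76] q [0.37 0.01 1.42 0.   1.71 2.12] grip 0.0008
```

Call:
apply_moves --targets '[1,0,0,0,0,0,0,1,0,0,0,0,0,0,1,0,0,0,0,0,0,1,0,0,0,0,0,0,1,0,0,0,0,0,0,0.7,0,0,0,0,0,0,0,0,0,0,0,0,0]'

```text
time_s: 15.7
ee_pos: [0.5806, 0.2282, 0.1637]
eef_rot: [0.996, -0.089, -0.0, -0.002]
force: [-2.0, 0.2, 1.5]
gripper_width: 0.0006
```

```bash
python3 -c "
from h import *
bf()"
```

```text
t 15.7 bank x,y mm [20.7 86.2] z 0.1637 psi -0.1779 tz [-0.     0.004 -1.   ] Fbank [-1.98 -0.16  1.49] q [0.32 0.15 1.27 0.   1.72 2.07] grip 0.0006
```

Call:
apply_moves --targets '[0.4,0,0,0,0,0,0,0.3,0,0,0,0,0,0,0.2,0,0,0,0,0,0]'

```text
time_s: 16.0
ee_pos: [0.5856, 0.2273, 0.1629]
eef_rot: [0.996, -0.088, -0.006, -0.002]
force: [-11.2, 0.2, 3.2]
gripper_width: 0.0003
```

```bash
python3 -c "
from h import *
bf()"
```

```text
t 16.0 bank x,y mm [25.7 86.2] z 0.1629 psi -0.1761 tz [-0.011  0.005 -1.   ] Fbank [-11.04  -1.78   3.23] q [0.31 0.17 1.25 0.01 1.73 2.06] grip 0.0003
```

The left lever is on its stop. I'll back well away and check.

Call:
apply_moves --targets '[-1,0,0,0,0,0,0,-3,0,0,0,0,0,0,-4,0,0,0,0,0,0,-4,0,0,0,0,0,0,-2,0,-3,0,0,0,0,0,0,-3,0,0,0,0,0,0,0,0,0,0,0]'

```text
time_s: 16.7
ee_pos: [0.4433, 0.2516, 0.2253]
eef_rot: [0.996, -0.088, -0.002, -0.002]
force: [0.3, 0.3, 0.9]
gripper_width: 0.0005
```

```bash
python3 -c "
from h import *
bf()
O=np.array([0.545,0.147])
for c in ('side','top'):
    f=viewer.grab_frame(c);save(f,c+'6')
    for l in ('lever_left_knob','lever_mid_knob','lever_right_knob','elbow','hex_key','bolt','bearing','pliers'):
        print(l,[(round(d['p'],2),w(f,d['location']).round(3)) for d in spotter.mark_of(f,l)[:2]])
    if c=='side': i=f['image'][80:280,150:320];cv2.imwrite('pics/side6c.png',cv2.resize(i,None,fx=3,fy=3)[:,:,::-1])
"
```

```text
t 16.7 bank x,y mm [-118.7   85. ] z 0.2253 psi -0.177 tz [-0.003  0.005 -1.   ] Fbank [0.26 0.32 0.85] q [ 0.45 -0.15  1.46  0.01  1.83  2.19] grip 0.0005
lever_left_knob [(0.75, array([0.607, 0.224, 0.182]))]
lever_mid_knob [(0.59, array([0.59 , 0.136, 0.181]))]
lever_right_knob [(0.68, array([0.578, 0.057, 0.183]))]
elbow [(0.85, array([ 0.463, -0.225, -0.002]))]
hex_key [(0.69, array([ 0.382, -0.231,  0.004]))]
bolt [(0.52, array([ 0.384, -0.102, -0.003]))]
bearing [(0.81, array([ 0.745,  0.028, -0.002]))]
pliers [(0.66, array([0.747, 0.23 , 0.004])), (0.64, array([ 0.385, -0.102, -0.001]))]
lever_left_knob [(0.51, array([0.612, 0.22 , 0.179]))]
lever_mid_knob [(0.62, array([0.591, 0.138, 0.178]))]
lever_right_knob [(0.74, array([0.582, 0.052, 0.178]))]
elbow [(0.89, array([ 0.467, -0.224, -0.001]))]
hex_key [(0.39, array([ 0.383, -0.229, -0.005]))]
bolt [(0.53, array([ 0.389, -0.105,  0.001]))]
bearing [(0.63, array([ 0.748,  0.025, -0.004]))]
pliers [(0.61, array([ 0.757,  0.232, -0.   ])), (0.61, array([0.594, 0.138, 0.177]))]
```

View pics/side6c.png

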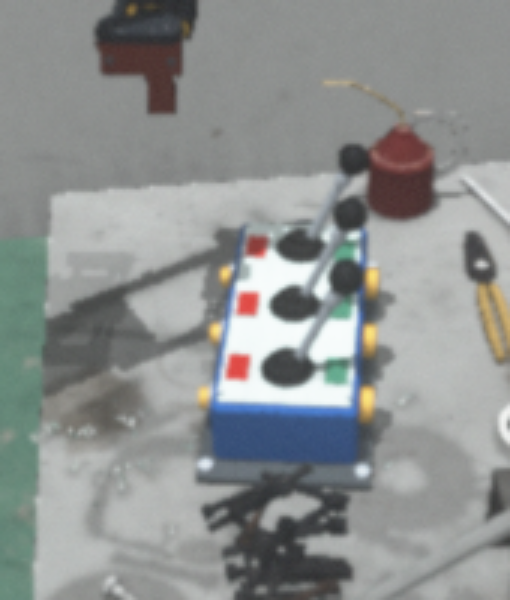

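All three knobs, at about (352,158), (349,214) and (346,277) in the crop, are on the green side and look parallel. The networks put the middle knob about 4 mm short of the other two. There's plenty of time, so I'll feel it once more.

Call:
apply_moves --targets '[0,4.3,3,0,0,0,0,0,4.2,3,0,0,0,0,4,0,0,0,0,0,0,4,0,0,0,0,0,0,3,0,0,0,0,0,0,1.5,0,0,0,0,0,0,0,0,0,0,0,0,0]'

```text
time_s: 18.3
ee_pos: [0.5431, 0.1415, 0.1455]
eef_rot: [0.996, -0.088, -0.015, 0.002]
force: [0.1, -0.2, -0.1]
gripper_width: 0.0004
```

```bash
python3 -c "
from h import *
bf()"
```

```text
t 18.3 bank x,y mm [-0.9 -5.7] z 0.1455 psi -0.1758 tz [-0.03  -0.002 -1.   ] Fbank [ 0.12 -0.22 -0.08] q [0.19 0.01 1.45 0.   1.71 1.94] grip 0.0004
```

Call:
apply_moves --targets '[0,-0.5,-1.9,0,1.7,0,0,0,0,0,0,0,0,0,1,0,0,0,0,0,0,0.8,0,0,0,0,0,0,0,0,0,0,0,0,0]'

```text
time_s: 18.8
ee_pos: [0.5621, 0.1452, 0.1689]
eef_rot: [0.996, -0.086, 0.003, 0.003]
force: [-0.5, -0.7, -0.2]
gripper_width: 0.0005
```

```bash
python3 -c "
from h import *
bf()"
```

```text
t 18.8 bank x,y mm [17.1  1.2] z 0.1689 psi -0.1731 tz [ 0.005 -0.006 -1.   ] Fbank [-0.37 -0.82 -0.24] q [ 0.2   0.03  1.39 -0.01  1.72  1.94] grip 0.0005
```

Call:
apply_moves --targets '[0.4,0,0.3,0,0,0,0,0.4,0,0,0,0,0,0,0,0,0,0,0,0,0]'

```text
time_s: 19.1
ee_pos: [0.5688, 0.144, 0.1647]
eef_rot: [0.996, -0.086, 0.0, 0.003]
force: [-3.3, 0.3, 1.7]
gripper_width: 0.0003
```

```bash
python3 -c "
from h import *
bf()"
```

```text
t 19.1 bank x,y mm [24.   1.3] z 0.1647 psi -0.1725 tz [-0.    -0.006 -1.   ] Fbank [-3.31 -0.28  1.67] q [ 0.19  0.05  1.37 -0.01  1.72  1.94] grip 0.0003
```

Call:
apply_moves --targets '[0.4,0,0,0,0,0,0]'

```text
time_s: 19.2
ee_pos: [0.5706, 0.1436, 0.1642]
eef_rot: [0.996, -0.086, -0.003, 0.003]
force: [-15.3, 1.5, 5.2]
gripper_width: 0.0007
```

```bash
python3 -c "
from h import *
bf()"
```

```text
t 19.2 bank x,y mm [25.8  1.2] z 0.1642 psi -0.1719 tz [-0.006 -0.006 -1.   ] Fbank [-15.28  -1.27   5.24] q [ 0.19  0.06  1.36 -0.    1.72  1.93] grip 0.0007
```

The middle lever is firmly on its stop at the same position as before. I'll retreat.

Call:
apply_moves --targets '[-1,0,0,0,0,0,0,-3,0,0,0,0,0,0,-4,0,0,0,0,0,0,-4,0,-1,0,0,0,0,-2,0,-3,0,0,0,0,0,0,-2,0,0,0,0,0,0,0,0,0,0,0,0,0,0,0,0,0,0]'

```text
time_s: 20.0
ee_pos: [0.4275, 0.168, 0.2223]
eef_rot: [0.996, -0.087, -0.003, 0.004]
force: [0.3, 0.1, -0.8]
gripper_width: 0.0003
```

```bash
python3 -c "
from h import *
bf()
O=np.array([0.545,0.147]);c,s=np.cos(.178),np.sin(.178)
for n in ('side','top'):
    f=viewer.grab_frame(n);save(f,n+'7')
    for l in ('lever_left_knob','lever_mid_knob','lever_right_knob'):
        for d in spotter.mark_of(f,l)[:1]:
            e=w(f,d['location'])[:2]-O;print(l,round(d['p'],2),(1000*np.array([c*e[0]-s*e[1],s*e[0]+c*e[1]])).round(1))
    if n=='side': i=f['image'][80:280,150:320];cv2.imwrite('pics/side7c.png',cv2.resize(i,None,fx=3,fy=3)[:,:,::-1])
"
```

```text
t 20.0 bank x,y mm [-1.194e+02 -1.000e-01] z 0.2223 psi -0.1733 tz [-0.006 -0.007 -1.   ] Fbank [ 0.26  0.14 -0.77] q [ 0.3  -0.28  1.58 -0.    1.85  2.05] grip 0.0003
lever_left_knob 0.52 [49.4 85.4]
lever_mid_knob 0.8 [46.2 -0.4]
lever_right_knob 0.6 [ 46.6 -84.9]
lever_left_knob 0.53 [54.8 85.7]
lever_mid_knob 0.7 [47.3 -2.6]
lever_right_knob 0.57 [ 52.2 -85.3]
```

View pics/side7c.png

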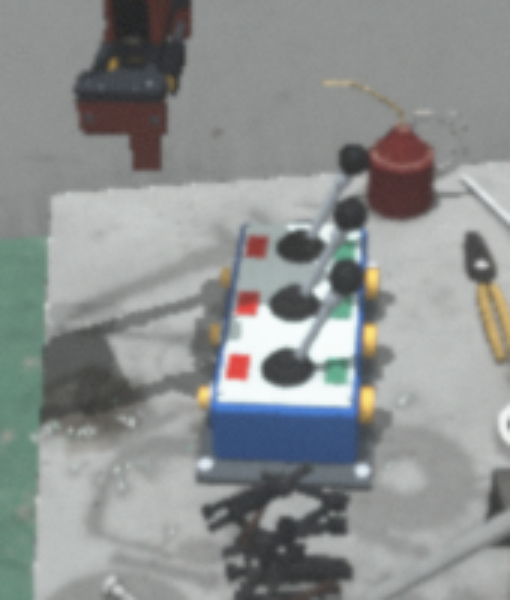

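The picture shows all three knobs lined up on the green side, at (352,158), (349,214) and (346,277) in the crop, with the gripper clear.

```bash
python3 -c "
from h import *
print(bot.job_done())"
```

```text
the job is handed in; nothing more can be done
None
```

All three levers are over on the green side against their stops, and I handed the job in at about 20 s of the 58 s allowed. No verdict was reported.

- **Order:** it was middle, right, left. The right lever bound at 7.5 N on the first try, and the left bound at 7.3 N while it was still third. I backed off both times.
- **Pressed home:** wrist readings on the stops were 15 N (middle), 17 N (right) and 11 N (left), all under the 25 N limit. I could only read the force at the end of each move, not during it.
- **Last checks:** the final picture shows the three levers parallel on the green side, with the gripper clear. About 3 s before handing in, the networks put all five loose items within about 1 cm of where they started.
- **Disagreement:** the networks placed the middle knob up to about 7 mm short of the others (46 to 47 mm against 47 to 55 mm along the bank). I pressed it again and met the same stop at the same place, so I put this down to network error.

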